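# Clear the parked core and hold the roll winder's tensioner open

### The arm

A 6-joint arm with a two-finger parallel gripper is mounted at the origin on the work surface. World frame = base frame: x ahead of the robot, y to its left, z up, the work surface at z = 0. Lengths are in mm, angles in rad, forces in N, time in s.
With the tool pointing down it reaches from about 350 to 975 mm from the base axis. Payload 7.1 kg.
Tool frame: the origin (TCP) lies at the very end of the fingers, on their centre line; the grasp point (between the pads) lies 19 mm behind it; x points along the fingers, z is the direction in which the jaws open and shut, and the axes are right-handed (so a half turn about x gives the same grasp; the last joint's range is limited). The gripper opens to 88 mm and grips with 3 to 60 N. Pads are 20 mm wide; open, the fingers measure 115 mm over their backs; the gripper's body (75 mm by 178 mm) begins 61 mm behind the grasp point.
Start: joints at [-1.289, 0.423, 1.63, -0, 1.089, -0.019], TCP at [185.196, -596.915, 222.675] pointing down, gripper open.
Joint ranges: [-3, 3], [-0.9, 2.11], [0.09, 2.58], [-1.31, 4.45], [0.11, 2.69], [-2.54, 2.54]. Speed limits (rad/s): [2.39, 2.39, 3.01, 3.14, 3.14, 3.14].

### API

Orientations are given as a rotation vector (axis times angle).
In Python, from workcell import * gives the robot as it stands.
- The arm moves only by the shell command python3 -m crank 'ROWS'. ROWS is JSON, a list of rows, each a list of 3 entries, a list of its own where there are three numbers: the shift along the tool's x, y, z in cm, then the turn, a rotation vector about the tool's x, y, z in degrees, then the finger opening in cm, from 0 to 8.78. In form: [[[dx, dy, dz], [rx, ry, rz], claw], ...]. A call has 1 to 5 rows; each row shifts and turns the commanded pose from where the row before left it, along the tool's axes as they then stand; what a row does not reach is not made up. A row lasts 1/8 s, in which the tool goes at most 62.5 mm and 10.7 degrees, less where a joint would pass 70% of its speed; a pose out of reach is approached as far as the arm can. A call with a gripper value outside its range is refused whole. The fingers move at their own pace and stop on an object; the grip force is fixed at half the most. Time passes only in rows, so rows that do not move let the fingers close. It gives the time, the measured TCP pose, the force and the opening at its end, in the units of the state.
- get_obs(): the state, without advancing time (a new reading comes with each control period).
- get_image(name): name is "scene" or "top" or "wrist"; returns a dict with "pixels" (384x512x3 uint8, red, green, blue), "mtx" (3x3 intrinsics, pixels), "D" ([k1, k2, p1, p2, k3] as OpenCV has them; the pictures are not rectified), "view" (4x4, takes a point from world to camera coordinates). Camera axes: x right, y down, z forward; pixel columns grow to the right and rows downward; lengths in mm; the calibration is good to about 2 mm. A picture is of the moment at which its call begins. There is no depth.
- close_job(): hands the job in, once; it reports no verdict.
The state is a dict: "t": time; "qpos": joint angles; "qvel": joint speeds; "joint_torque": joint torques, N m; "ee_pos": TCP position; "orientation": TCP orientation; "ft_force": force on the tool from outside, world axes, zero at the start; "moment": the same for the moment, N m; "width": finger opening in mm.
Only numpy, scipy, OpenCV 4.12 (cv2) and the standard library are available. Lean on these libraries where they do the work, as an engineer would, in place of code of your own. Each camera call takes 0.05 s, during which the arm holds its last target.

### The job

Ready the receipt-roll winder for a new roll: lift the empty core straight up off its post, put it down (not dropped) in the low black tray and let go of it. Then push the sprung tensioner arm by its upright roller, back towards the post, until it has gone clearly past its ratchet click (the roller then stands abreast of the post), and finish while still holding it pushed back there, so that the robot and not the ratchet pawl carries the spring. Leave everything else where it stands.

Things in the scene. Friction and masses are not known exactly. Their poses are not given: they have to be found in the camera images.
- winder: roll winder, fixed to the table: grey deck 260 (x) x 270 (y) x 20 mm, origin at the centre of its underside, z up, x away from the robot at yaw 0. On it: the arm's pivot (+x side), the core's post (-x, +y) and an empty low spindle for the next roll (black disc 56 mm across at x -45, y -98 mm, its pin's tip 44 mm above the table). The post is its tallest part.
- pivot (a point): point on the deck's upper face (20 mm above the table) on the vertical axis of the tensioner arm. From here the arm points, in the winder's frame, at 210 degrees (counted from +x towards +y) less the joint angle. The arm's spring takes about 3 N at the roller at joint 0, 7.5 N at 0.6 and 9.5 N at 0.9, pushed at right angles to the arm.
- roller (a point): centre of the upright black roller on the free end of the tensioner arm: 26 mm in diameter, solid with the arm, 45 to 112 mm above the table; this point is 80 mm above the table and 125 mm horizontally from pivot. The aluminium bar that carries it is 22 mm wide and lies 35 to 45 mm above the table.
- tension_arm (a joint): tensioner arm's angle, rad: 0 at rest, grows as it is pushed back (clockwise from above, the roller going to the winder's +y). A core on the post blocks it at about 0.5. At 0.63 a tooth on its hub passes the pawl, which snaps in; if let go then, it falls back on the pawl and stays near 0.59. Hard stop at 0.90.
- pawl (a joint): slide of the spring-loaded ratchet pawl at the hub, m: 0 = in; pushed out by up to 5 mm while the tooth passes (arm angle about 0.2 to 0.6), back to 0 after the click
- core_mid (a point): centre of the empty core: a brown pressed-card ring 60 mm in outer diameter, 50 mm tall, its hole 20 mm wide, about 90 g. It hangs on the post, resting on a shoulder: this point 70 mm above the table at the start, its top 95 mm
- post_top (a point): tip of the steel post that carries the core: 12 mm thick, tip 104 mm above the table (9 mm above the core's top); its shoulder, 22 mm wide, ends 45 mm above the table. The core must be raised 60 mm to clear it
- tray: black open tray, fixed to the table, 170 x 170 mm outside, rim 18 mm high, walls and floor 5 mm; origin at the centre of its underside
- roll_deck: bystander: small white paper roll, 40 mm across, 57 mm tall, standing on the deck's far right corner; origin under its centre
- battery: bystander: flat black battery pack 36 x 55 x 14 mm lying on the deck's far left corner; origin under its centre
- terminal_a: bystander: black card terminal, 165 x 78 x 45 mm, lying beyond the tray; origin under its centre
- terminal_b: bystander: black card terminal like terminal_a, to the right of the winder; origin under its centre
- terminal_c: bystander: black card terminal like terminal_a, beyond terminal_b at the far right; origin under its centre
- roll_spare: bystander: white paper roll, 56 mm across, 57 mm tall, standing left of the tray; origin under its centre
- charger: bystander: white plug charger 70 x 45 x 30 mm, near right; origin under its centre
Not all that is in view belongs to the job. Of the things that look like the part that bears core_mid, the smallest one is meant.

How it is judged:
By the outcome, as a careful person would: the job done as asked, in the order asked, and still so for the second after the job is handed in, while the arm keeps its last pose, push and grip.
It also fails if it takes over 58 s, if anything falls off the work surface, if the arm or the gripper's body presses on something with over 40 N, if the wrist force passes 120 N, or if a joint passes its speed limit or range.

## Working session

There is one attempt and no reset: what is moved stays moved. The work goes in short steps, Python scripts to look and compute and a shell command to move; the robot and the scene stay as the last step left them, time stands still between calls to the robot, and variables do not carry over. Pictures are saved under pics/ and viewed, and the job is handed in when it is done.

```bash
ls; mkdir -p pics
cat > h.py <<'E'
from workcell import *
import numpy as np, cv2
from scipy.spatial.transform import Rotation as R
def ray(im,uv):
    p=cv2.undistortPoints(np.array([[uv]],float),np.array(im["mtx"],float),np.array(im["D"],float))[0,0]
    V=np.array(im["view"],float);Rm=V[:3,:3];o=-Rm.T@V[:3,3];d=Rm.T@np.array([p[0],p[1],1]);return o,d/np.linalg.norm(d)
def onz(im,uv,z):
    o,d=ray(im,uv);return o+d*(z-o[2])/d[2]
def proj(im,P):
    V=np.array(im["view"],float);r,_=cv2.Rodrigues(V[:3,:3])
    return cv2.projectPoints(np.array(P,float).reshape(-1,3),r,V[:3,3],np.array(im["mtx"],float),np.array(im["D"],float))[0].reshape(-1,2)
def two(im1,a,im2,b):
    o1,d1=ray(im1,a);o2,d2=ray(im2,b)
    A=np.stack([d1,-d2],1);s=np.linalg.lstsq(A,o2-o1,rcond=None)[0]
    p,q=o1+s[0]*d1,o2+s[1]*d2;return (p+q)/2,np.linalg.norm(p-q)
def save(im,n):
    cv2.imwrite("pics/"+n,cv2.cvtColor(np.asarray(im["pixels"]),cv2.COLOR_RGB2BGR))
E
python3 - <<'E'
from h import *
import pickle
d={}
for n in("scene","top","wrist"):
    im=get_image(n);d[n]=im;save(im,n+"0.png")
    V=np.array(im["view"]);print(n,(-V[:3,:3].T@V[:3,3]).round())
pickle.dump(d,open("im0.pkl","wb"))
print(get_obs())
E
```

```text
pics
scene [1019. -620.  682.]
top [ 437.    6. 1530.]
wrist [ 264. -571.  383.]
{'t': 0.15, 'qpos': array([-1.28899538e+00,  4.23687000e-01,  1.63051527e+00,  2.81814522e-06,
        1.08861013e+00, -1.90120923e-02]), 'qvel': array([ 0.00043973, -0.00392911, -0.00375194,  0.00118946,  0.00061563,
       -0.00169345]), 'joint_torque': array([-6.91249334e-04, -5.44986284e+01, -2.73920453e+01,  6.43376168e-02,
        2.04479776e-02, -6.44629881e-05]), 'ee_pos': array([ 185.08029245, -596.50338739,  222.06640117]), 'orientation': array([ 0.98556401,  1.33761167, -0.98432855]), 'ft_force': array([-0.23807378, -0.40154282,  0.0636358 ]), 'moment': array([ 0.00682578,  0.07754247, -0.01520444]), 'width': 87.9434487692834}
```

View pics/scene0.png

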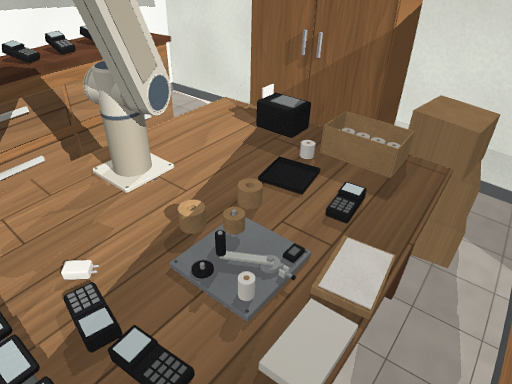

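View pics/top0.png

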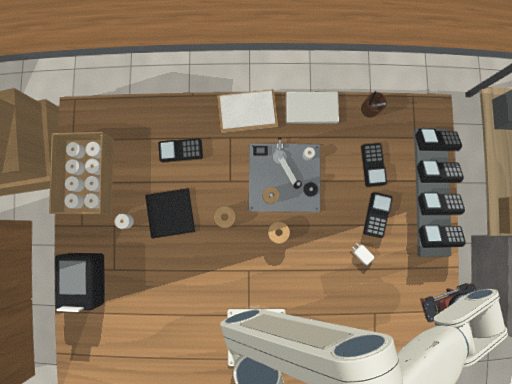

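View pics/wrist0.png

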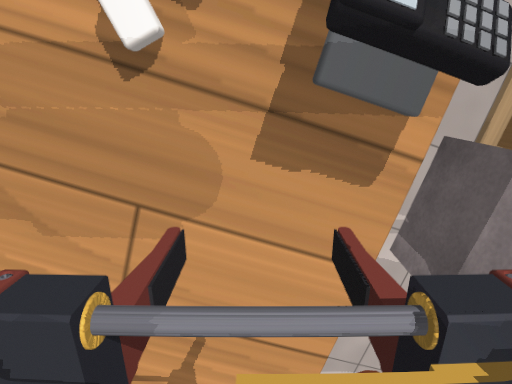

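Ring candidates for the core: top (270,195) / scene (234,220), which sits on the deck with a post; top (225,216) / scene (250,193), which stands free; top (279,233) / scene (191,214), also free. I choose the one on the deck's post and check it in a close crop.

Run:
```python
from h import *
import pickle
d=pickle.load(open("im0.pkl","rb"))
a=d["top"]["pixels"][130:250,140:330];b=d["scene"]["pixels"][150:320,160:320]
cv2.imwrite("pics/c0.png",cv2.resize(a,None,fx=4,fy=4,interpolation=2)[...,::-1])
cv2.imwrite("pics/c1.png",cv2.resize(b,None,fx=3.5,fy=3.5,interpolation=2)[...,::-1])
```

```text
(no output)
```

View pics/c0.png

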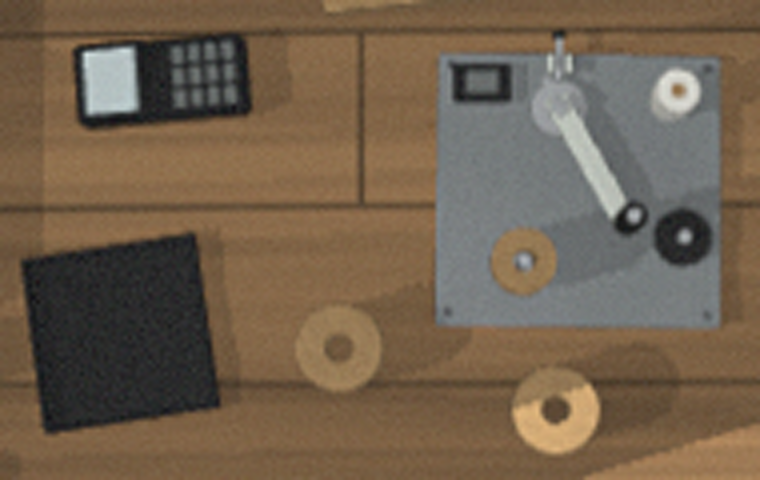

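View pics/c1.png

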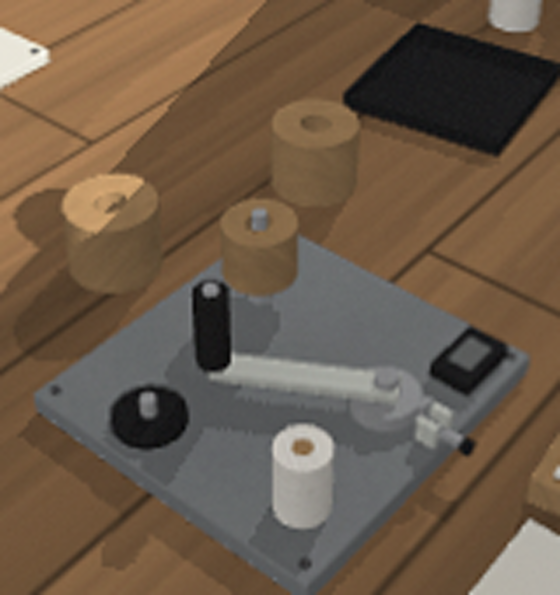

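The crops show the core on the post at top (270,195), about 16 px across against 21 px for the two free rings. That makes it the smallest and the one meant. The roller is at top (297,184), the pivot hub at (279,156) and the tray centre at (170,213). Next I measure.

Run:
```python
from h import *
import pickle
d=pickle.load(open("im0.pkl","rb"));T=d["top"];S=d["scene"]
def c0(x,y):return ((x+.5)/4-.5+140,(y+.5)/4-.5+130)
def c1(x,y):return ((x+.5)/3.5-.5+160,(y+.5)/3.5-.5+150)
for n,a,b in [("posttip",(524,260),(260,213)),("coretop",(523,261),(260,222)),("rollertop",(633,214),(210,289)),("spindle",(684,236),(148,397)),("hub",(558,105),(386,378)),
  ("tray nl",(45,432),(420,25)),("tray nr",(218,407),(344,98)),("tray fr",(196,235),(498,152)),("tray fl",(23,262),(560,65)),("deck nr",(719,327),(38,402)),("deck nl",(436,324),(300,237)),("deck fr",(719,55),(305,590)),("deck fl",(440,55),(526,358))]:
    p,e=two(T,c0(*a),S,c1(*b));print(n,p.round(1),round(e,1))
# core mask
hsv=cv2.cvtColor(T["pixels"],cv2.COLOR_RGB2HSV);m=np.zeros(hsv.shape[:2],np.uint8)
m[183:207,258:284]=((hsv[...,1]>70)&(hsv[...,0]<25))[183:207,258:284]
c=max(cv2.findContours(m,0,1)[0],key=cv2.contourArea);q,r=cv2.minEnclosingCircle(c);print(q,r,onz(T,q,95))
hs=hsv
for n,uv,z in [("roller",c0(633,214),112),("hub",c0(558,105),45),("deckc",c0(578.5,190),20),("tray",c0(120.5,334),18)]:
    print(n,onz(T,uv,z).round(1))
for k in [(436,324),(719,327),(719,55),(440,55)]: print("deck",onz(T,c0(*k),20).round(1))
for k in [(45,432),(218,407),(196,235),(23,262)]: print("tray",onz(T,c0(*k),18).round(1))
```

```text
posttip [536.6 -54.7 102. ] 0.6
coretop [536.3 -54.2  92.9] 0.8
rollertop [ 575.4 -152.   113.8] 2.8
spindle [ 562.2 -206.8   43.1] 1.4
hub [684.2 -90.5  48.5] 2.9
tray nl [381.6 398.9  13.4] 1.1
tray nr [404.3 232.2   9.7] 1.6
tray fr [569.6 255.4   4.9] 0.8
tray fl [544.  421.2  15. ] 1.1
deck nr [ 479.3 -242.3   11.1] 2.1
deck nl [4.919e+02 3.280e+01 4.000e-01] 22.7
deck fr [ 736.9 -247.7   18.4] 4.0
deck fl [738.4  19.8  16.8] 2.6
(270.4847412109375, 194.87403869628906) 8.266115188598633 [536.44260409 -54.26667928  95.        ]
roller [ 576.6 -151.3  112. ]
hub [685.9 -89.9  45. ]
deckc [ 608.7 -110.1   20. ]
tray [474.3 324.9  18. ]
deck [482.6  25.3  20. ]
deck [ 478.4 -241.6   20. ]
deck [ 738.1 -246.2   20. ]
deck [738.9  20.4  20. ]
tray [381.3 397.3  18. ]
tray [405.1 231.5  18. ]
tray [568.1 253.   18. ]
tray [543.3 420.1  18. ]
```

```bash
cat >> h.py <<'E'
def plan(P,yaw=None):
    """shift in tool axes (cm) and turn; yaw = world direction (deg) of jaw axis mod 180"""
    o=get_obs();M=R.from_rotvec(o["orientation"]).as_matrix()
    print("t",round(o["t"],2),"pos",o["ee_pos"].round(1),"F",o["ft_force"].round(1),"w",round(o["width"],1),"q",o["qpos"].round(2))
    print("x",M[:,0].round(3),"z jaw",M[:,2].round(3))
    if P is not None: print("shift cm",(M.T@(np.array(P,float)-o["ee_pos"])/10).round(2))
    if yaw is not None:
        for k in(-180,0,180):
            zt=np.array([np.cos(np.radians(yaw+k)),np.sin(np.radians(yaw+k)),0]);xt=np.array([0,0,-1.]);
            N=np.stack([xt,np.cross(zt,xt),zt],1)
            print(" turn",np.degrees(R.from_matrix(M.T@N).as_rotvec()).round(1))
E
python3 -c "
from h import *
plan([536.5,-54.5,222],90);plan(None,0)"
```

```text
t 0.15 pos [ 185.1 -596.5  222.1] F [-0.2 -0.4  0.1] w 87.9 q [-1.29  0.42  1.63  0.    1.09 -0.02]
x [-0.     0.001 -1.   ] z jaw [ 0.296 -0.955 -0.001]
shift cm [  0.06  49.62 -41.35]
 turn [17.2 -0.1  0. ]
 turn [-1.628e+02 -0.000e+00 -1.000e-01]
 turn [17.2 -0.1  0. ]
t 0.15 pos [ 185.1 -596.5  222.1] F [-0.2 -0.4  0.1] w 87.9 q [-1.29  0.42  1.63  0.    1.09 -0.02]
x [-0.     0.001 -1.   ] z jaw [ 0.296 -0.955 -0.001]
 turn [ 1.072e+02 -0.000e+00  1.000e-01]
 turn [-72.8  -0.1  -0. ]
 turn [ 1.072e+02 -0.000e+00  1.000e-01]
```

```bash
python3 -m crank '[[[0,0,0],[-10.4,0,0],8.78],[[0,0,0],[-10.4,0,0],8.78],[[0,0,0],[-10.4,0,0],8.78],[[0,0,0],[-10.4,0,0],8.78],[[0,0,0],[-10.4,0,0],8.78]]'; python3 -m crank '[[[0,0,0],[-10.4,0,0],8.78],[[0,0,0],[-10.4,0,0],8.78],[[0,5,3],[0,0,0],8.78],[[0,5,3],[0,0,0],8.78],[[0,5,3],[0,0,0],8.78]]'; python3 -m crank '[[[0,5,3],[0,0,0],8.78],[[0,5,3],[0,0,0],8.78],[[0,5,3],[0,0,0],8.78],[[0,5,3],[0,0,0],8.78],[[0,5,3],[0,0,0],8.78]]'; python3 -c "
from h import *
plan([536.5,-54.5,222],0)"
```

```text
t: 0.78
ee_pos: [185.1, -596.7, 222.3]
orientation: [0.28, 1.553, -0.279]
ft_force: [-0.4, 1.1, 0.2]
width: 87.9
t: 1.4
ee_pos: [275.6, -445.2, 222.4]
orientation: [0.0, 1.571, 0.0]
ft_force: [0.9, -0.6, 0.2]
width: 87.7
t: 2.02
ee_pos: [425.6, -195.1, 222.8]
orientation: [-0.0, 1.571, 0.0]
ft_force: [-0.2, -0.3, 0.3]
width: 87.8
t 2.02 pos [ 425.6 -195.1  222.8] F [-0.2 -0.3  0.3] w 87.8 q [-0.46  0.19  1.97 -0.    0.98 -0.46]
x [ 0. -0. -1.] z jaw [1. 0. 0.]
shift cm [ 0.08 14.05 11.09]
 turn [-180.   -0.    0.]
 turn [0. 0. 0.]
 turn [-180.   -0.    0.]
```

```bash
python3 -m crank '[[[0,2,5.5],[0,0,0],8.78],[[0,2,5.6],[0,0,0],8.78]]'
python3 - <<'E'
from h import *
import pickle
im=get_image("wrist");save(im,"w1.png");pickle.dump(im,open("w1.pkl","wb"));V=np.array(im["view"]);print((-V[:3,:3].T@V[:3,3]).round(),get_obs()["ee_pos"].round(1))
E
python3 -m crank '[[[0,5,0],[0,0,0],8.78],[[0,5,0],[0,0,0],8.78]]'
python3 - <<'E'
from h import *
import pickle
im=get_image("wrist");save(im,"w2.png");pickle.dump(im,open("w2.pkl","wb"));plan([536.5,-54.5,222],0)
a=cv2.imread("pics/w1.png");b=cv2.imread("pics/w2.png")
cv2.imwrite("pics/w12.png",np.vstack([a,b])[:, :][::1]) if 0 else None
E
```

```text
t: 2.28
ee_pos: [537.3, -155.3, 222.8]
orientation: [-0.001, 1.571, 0.001]
ft_force: [0.9, -0.4, -0.4]
width: 88.0
[537. -72. 384.] [ 544.  -153.9  223.3]
t: 2.58
ee_pos: [535.8, -55.6, 222.2]
orientation: [0.0, 1.572, -0.0]
ft_force: [1.2, 0.3, -0.1]
width: 87.7
t 2.62 pos [535.1 -50.9 222.1] F [-0.6  4.1 -0.5] w 88.0 q [-0.12  0.3   1.82  0.    1.02 -0.12]
x [-0.001  0.003 -1.   ] z jaw [ 1.     0.002 -0.001]
shift cm [ 0.01 -0.36  0.14]
 turn [-1.799e+02  2.000e-01 -1.000e-01]
 turn [ 0.1 -0.1 -0.1]
 turn [-1.799e+02  2.000e-01 -1.000e-01]
```

View pics/w1.png

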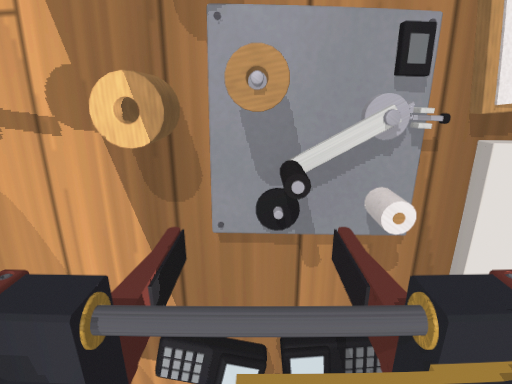

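View pics/w2.png

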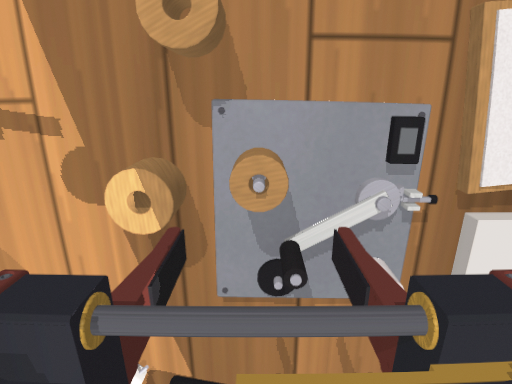

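w1: the core's top is at (257,76), the post tip at (258,79), the roller's top at (298,188) and the hub at (392,118). w2: the core is at (259,182), the tip at (260,184) and the roller at (296,281). I triangulate from these.

Run:
```python
from h import *
import pickle
a=pickle.load(open("w1.pkl","rb"));b=pickle.load(open("w2.pkl","rb"));d=pickle.load(open("im0.pkl","rb"))
V=np.array(b["view"]);print((-V[:3,:3].T@V[:3,3]).round())
def fit(im,x0,y0,x1,y1):
    h=cv2.cvtColor(im["pixels"],cv2.COLOR_RGB2HSV);m=np.zeros(h.shape[:2],np.uint8)
    m[y0:y1,x0:x1]=((h[...,1]>70)&(h[...,0]<25))[y0:y1,x0:x1]
    c=max(cv2.findContours(m,0,1)[0],key=cv2.contourArea);return cv2.minEnclosingCircle(c)
qa,ra=fit(a,215,35,300,120);qb,rb=fit(b,222,140,300,220);print(qa,ra,qb,rb)
print("core z95",onz(a,qa,95),onz(b,qb,95),two(a,qa,b,qb))
print("tip",onz(a,(257.5,79),104),onz(b,(259.5,184.5),104),two(a,(257.5,79),b,(259.5,184.5)))
print("roller",onz(a,(298,187.5),112),onz(b,(296,281),112),two(a,(298,187.5),b,(296,281)))
print("core b+top",two(b,qb,d["top"],(270.48,194.87)))
```

```text
[536.  28. 383.]
(256.5, 76.8382339477539) 34.456974029541016 (258.2386474609375, 179.5454559326172) 32.06735610961914
core z95 [535.41822401 -52.78230743  95.        ] [535.47788589 -48.3362651   95.        ] (array([535.39588658, -51.90302833,  81.53929686]), np.float64(0.11963396149323435))
tip [536.34615493 -55.1540298  104.        ] [536.70318071 -50.86926167 104.        ] (array([536.52278637, -54.41263091,  91.47065787]), np.float64(0.4281285872030188))
roller [ 574.47287374 -151.46856529  112.        ] [ 574.77728013 -152.85359735  112.        ] (array([ 574.11013867, -150.39314858,  115.67555761]), np.float64(0.2796971369915751))
core b+top (array([536.73078622, -54.78588883,  72.30888882]), np.float64(2.716640004491398))
```

```bash
python3 -m crank '[[[0,-0.2,0],[0,0,0],8.78],[[0,0,0],[0,0,0],8.78]]'
python3 - <<'E'
from h import *
import pickle
im=get_image("wrist");save(im,"w3.png");pickle.dump(im,open("w3.pkl","wb"));plan([536.5,-54.5,222])
d=pickle.load(open("im0.pkl","rb"))
b=im;h=cv2.cvtColor(im["pixels"],cv2.COLOR_RGB2HSV)
m=np.zeros(h.shape[:2],np.uint8);m[140:220,222:300]=((h[...,1]>70)&(h[...,0]<25))[140:220,222:300]
c=max(cv2.findContours(m,0,1)[0],key=cv2.contourArea);q,r=cv2.minEnclosingCircle(c);print(q,r,onz(b,q,95),two(b,q,d["top"],(270.48,194.87)),two(b,q,d["scene"],((260.5)/3.5-.5+160,222.5/3.5-.5+150)))
cv2.imwrite("pics/w3c.png",cv2.resize(cv2.imread("pics/w3.png")[130:310,210:330],None,fx=3,fy=3))
E
```

```text
t: 2.88
ee_pos: [535.9, -59.6, 222.7]
orientation: [-0.0, 1.571, -0.0]
ft_force: [0.1, -0.5, 0.0]
width: 87.7
t 2.92 pos [535.9 -59.8 222.7] F [-0.8 -0.6  1.1] w 87.7 q [-0.13  0.3   1.82 -0.    1.02 -0.13]
x [ 0. -0. -1.] z jaw [ 1.    -0.001  0.   ]
shift cm [0.07 0.53 0.06]
(257.96844482421875, 175.68446350097656) 32.08158493041992 [535.39192913 -48.58833784  95.        ] (array([536.68259904, -54.74114157,  72.4574668 ]), np.float64(2.8123709420445673)) (array([534.36871231, -50.69962374,  89.51185284]), np.float64(2.472379890343892))
```

View pics/w3c.png

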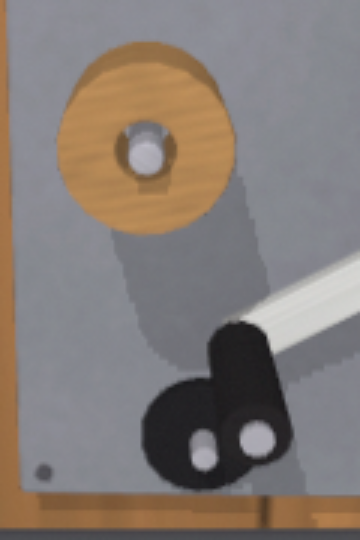

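The close crop shows the core's top face centred at about (258.5,179.2) and the post tip at (259,182). The earlier mask had taken in the core's side wall, so I use these points instead.

Run:
```python
from h import *
import pickle
b=pickle.load(open("w3.pkl","rb"));a=pickle.load(open("w1.pkl","rb"));d=pickle.load(open("im0.pkl","rb"))
q=(258.4,179.0);t=(258.8,182);T=d["top"]
print(onz(b,q,95),onz(b,t,104),two(b,q,T,(270.5,195.)),two(b,t,T,(270.8,194.8)))
print(two(b,q,d["scene"],(234,213)),two(b,t,d["scene"],(234,210.5)))
S=d["scene"];c=(210.5/3.5-.5+160,289.5/3.5-.5+150)
r=(210+257/3-.3,130+438/3-.3);print("roller",onz(b,r,112),two(b,r,S,c))
```

```text
[535.81793015 -51.95931993  95.        ] [536.20449232 -52.56200117 104.        ] (array([536.22728729, -54.5844837 ,  85.55673855]), np.float64(0.8637686205713694)) (array([536.48928982, -55.35501071,  94.12632749]), np.float64(0.5708510702596095))
(array([535.49684904, -53.00359432,  91.90901498]), np.float64(0.780128712489393)) (array([535.96188012, -53.57051308, 100.96567153]), np.float64(0.599125449534314))
roller [ 574.15395147 -150.88145224  112.        ] (array([ 573.63340703, -151.29913749,  112.0206499 ]), np.float64(1.3030893341443628))
```

Core axis is (536,-53.5) with its top at 92–95 mm, which agrees with the text. Descending.

```bash
python3 -m crank '[[[4,0.6,0],[0,0,0],8.78],[[4,0,0],[0,0,0],8.78],[[4,0,0],[0,0,0],8.78],[[3,0,0],[0,0,0],8.78],[[2,0,0],[0,0,0],8.78]]'; python3 -m crank '[[[0,0,0],[0,0,0],8.78],[[0,0,0],[0,0,0],8.78]]';python3 -c "
from h import *
plan([536,-53.5,52])
save(get_image('wrist'),'w4.png')"
```

```text
t: 3.55
ee_pos: [535.3, -54.0, 51.1]
orientation: [0.001, 1.572, -0.001]
ft_force: [-0.0, 0.1, 0.7]
width: 87.9
t: 3.8
ee_pos: [536.4, -53.5, 53.3]
orientation: [0.0, 1.57, -0.0]
ft_force: [-0.3, 0.2, 1.1]
width: 87.6
t 3.8 pos [536.4 -53.5  53.3] F [-0.3  0.2  1.1] w 87.6 q [-0.12  0.56  1.91 -0.    0.67 -0.12]
x [ 0.001 -0.    -1.   ] z jaw [ 1.    -0.     0.001]
shift cm [ 0.13 -0.   -0.04]
```

View pics/w4.png

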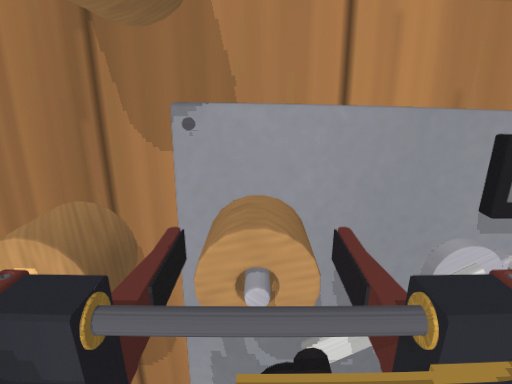

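The core sits centred between the pads, at about (258,255). Closing.

```bash
python3 -m crank '[[[0,0,0],[0,0,0],5.6],[[0,0,0],[0,0,0],5.4],[[0,0,0],[0,0,0],5.2],[[0,0,0],[0,0,0],5],[[0,0,0],[0,0,0],5]]'; python3 -m crank '[[[0,0,0],[0,0,0],5],[[0,0,0],[0,0,0],5]]'
```

```text
t: 4.47
ee_pos: [536.1, -52.7, 53.0]
orientation: [-0.001, 1.57, 0.001]
ft_force: [-0.9, 0.8, 4.5]
width: 59.7
t: 4.72
ee_pos: [536.0, -52.7, 53.0]
orientation: [-0.0, 1.57, 0.0]
ft_force: [-0.6, 0.1, 6.5]
width: 59.7
```

```bash
python3 -m crank '[[[-0.5,0,0],[0,0,0],5],[[-1,0,0],[0,0,0],5],[[-1.5,0,0],[0,0,0],5],[[-1.5,0,0],[0,0,0],5],[[-1.5,0,0],[0,0,0],5]]'; python3 -m crank '[[[-2,0,0],[0,0,0],5],[[-2,0,0],[0,0,0],5],[[-2,0,0],[0,0,0],5],[[0,0,0],[0,0,0],5]]';python3 -c "
from h import *
plan([474.5,325,110])
save(get_image('wrist'),'w5.png');save(get_image('scene'),'s5.png')"
```

```text
t: 5.35
ee_pos: [536.1, -52.7, 114.1]
orientation: [-0.001, 1.57, 0.0]
ft_force: [-0.8, -1.0, -0.7]
width: 59.5
t: 5.85
ee_pos: [537.0, -52.8, 174.7]
orientation: [-0.001, 1.567, 0.0]
ft_force: [-0.1, 0.3, -0.6]
width: 59.6
t 5.85 pos [537.  -52.8 174.7] F [-0.1  0.3 -0.6] w 59.6 q [-0.12  0.36  1.86  0.    0.92 -0.12]
x [ 0.004 -0.    -1.   ] z jaw [1.    0.001 0.004]
shift cm [ 6.43 37.79 -6.25]
```

View pics/s5.png

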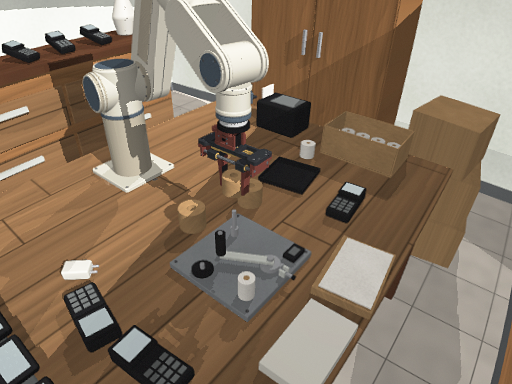

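View pics/w5.png

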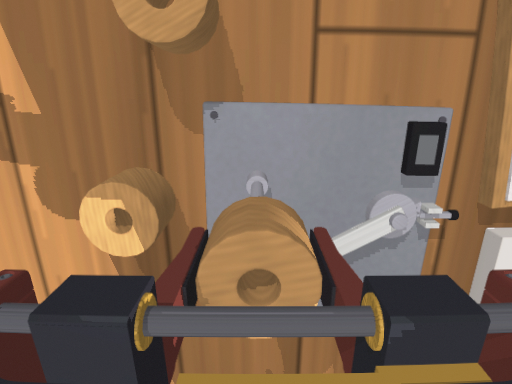

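The post (258,186 in the wrist view) is bare and the core is in the jaws. Carrying it to above the tray.

```bash
python3 -m crank '[[[0,3,-0.5],[0,0,0],5],[[0,5,-0.8],[0,0,0],5],[[0,5,-0.8],[0,0,0],5],[[0,5,-0.8],[0,0,0],5],[[0,5,-0.8],[0,0,0],5]]'; python3 -m crank '[[[0,5,-0.8],[0,0,0],5],[[0,5,-0.8],[0,0,0],5],[[2,3,-0.6],[0,0,0],5],[[2,1.8,-0.3],[0,0,0],5],[[0,0,0],[0,0,0],5]]';python3 -m crank '[[[0,0,0],[0,0,0],5]]';python3 -c "
from h import *
plan([474.5,325,13],0)
save(get_image('wrist'),'w6.png')"
```

```text
t: 6.58
ee_pos: [497.7, 178.6, 171.7]
orientation: [-0.001, 1.572, -0.0]
ft_force: [0.8, 0.1, -1.2]
width: 59.9
t: 7.2
ee_pos: [471.8, 325.2, 130.3]
orientation: [-0.004, 1.575, -0.0]
ft_force: [-0.2, -0.1, -0.7]
width: 59.7
t: 7.32
ee_pos: [473.6, 324.6, 132.5]
orientation: [-0.001, 1.572, -0.0]
ft_force: [-1.0, -0.2, -0.8]
width: 59.6
t 7.33 pos [473.6 324.6 132.5] F [-1.  -0.2 -0.8] w 59.6 q [ 0.58  0.47  1.8  -0.    0.87  0.58]
x [-0.001 -0.001 -1.   ] z jaw [ 1.     0.001 -0.001]
shift cm [11.95  0.05  0.1 ]
 turn [-1.8e+02 -1.0e-01 -1.0e-01]
 turn [ 0. -0.  0.]
 turn [-1.8e+02 -1.0e-01 -1.0e-01]
```

View pics/w6.png

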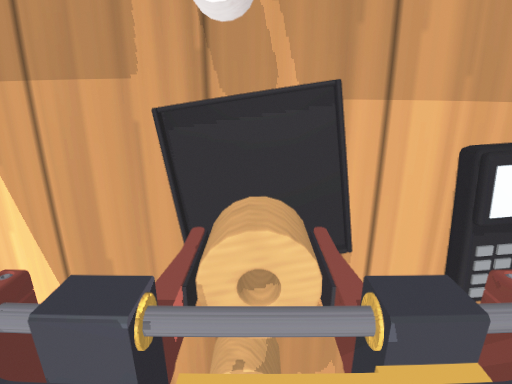

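The tray's far rim corners are at (155,109) and (340,82), and the core is held over the tray. I check the corners and then lower.

```bash
python3 -c "
from h import *
import pickle
im=get_image('wrist');T=pickle.load(open('im0.pkl','rb'))['top']
def c0(x,y):return ((x+.5)/4-.5+140,(y+.5)/4-.5+130)
for p,q in [((154,109),c0(45,432)),((340,81),c0(23,262)),((351,250),c0(196,235))]: print(onz(im,p,18).round(1),two(im,p,T,q))
"
python3 -m crank '[[[3,0,0],[0,0,0],5],[[3,0,0],[0,0,0],5],[[2.5,0,0],[0,0,0],5],[[1.5,0,0],[0,0,0],5],[[0.5,0,0],[0,0,0],5]]'; python3 -m crank '[[[0.5,0,0],[0,0,0],5],[[0.3,0,0],[0,0,0],5],[[0.2,0,0],[0,0,0],5],[[0.1,0,0],[0,0,0],5],[[0,0,0],[0,0,0],5]]'; python3 -c "
from h import *
plan(None)"
```

```text
[381.2 399.8  18. ] (array([380.53143771, 399.03642052,  14.03444407]), np.float64(1.7595165095105916))
[544.4 423.2  18. ] (array([544.78212735, 422.6174414 ,  12.26009493]), np.float64(2.8057589970522154))
[568.7 260.5  18. ] (array([570.40240786, 255.11143075,   8.70895278]), np.float64(3.1363139356481593))
t: 8.05
ee_pos: [473.8, 324.8, 27.4]
orientation: [-0.0, 1.571, -0.0]
ft_force: [0.0, 1.2, -0.8]
width: 59.8
t: 8.68
ee_pos: [473.7, 325.3, 16.8]
orientation: [-0.0, 1.571, 0.001]
ft_force: [-0.0, -0.2, -1.0]
width: 59.5
t 8.68 pos [473.7 325.3  16.8] F [-0.  -0.2 -1. ] w 59.5 q [0.58 0.65 1.84 0.   0.65 0.58]
x [ 0.  0. -1.] z jaw [1.    0.001 0.   ]
```

```bash
python3 -m crank '[[[0.1,0,0],[0,0,0],5],[[0.1,0,0],[0,0,0],5],[[0.1,0,0],[0,0,0],5],[[0,0,0],[0,0,0],5]]'
```

```text
t: 9.18
ee_pos: [473.5, 325.2, 13.5]
orientation: [-0.001, 1.571, 0.0]
ft_force: [0.2, -0.0, -0.1]
width: 59.7
```

```bash
python3 -m crank '[[[0.1,0,0],[0,0,0],5],[[0,0,0],[0,0,0],5],[[0,0,0],[0,0,0],5]]';python3 -c "
from h import *
save(get_image('scene'),'s7.png')
a=cv2.imread('pics/s7.png')[120:220,230:350];cv2.imwrite('pics/s7c.png',cv2.resize(a,None,fx=5,fy=5))"
```

```text
t: 9.55
ee_pos: [473.7, 325.3, 13.1]
orientation: [-0.0, 1.571, 0.001]
ft_force: [-2.1, -0.4, 4.7]
width: 60.0
```

View pics/s7c.png

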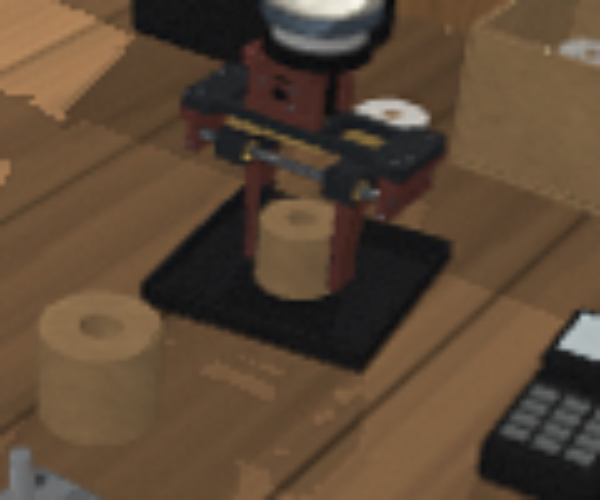

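The force rose to 4.7 N and the scene shows the core standing on the tray floor. Releasing and lifting away.

```bash
python3 -m crank '[[[0,0,0],[0,0,0],6.3],[[0,0,0],[0,0,0],7],[[0,0,0],[0,0,0],8],[[0,0,0],[0,0,0],8.5],[[0,0,0],[0,0,0],8.5]]'; python3 -m crank '[[[-1,0,0],[0,0,0],8.5],[[-3,0,0],[0,0,0],8.5],[[-5,0,0],[0,0,0],8.5],[[-5,0,0],[0,0,0],8.5],[[-4,0,0],[0,0,0],8.5]]';python3 -c "
from h import *
save(get_image('wrist'),'w8.png');plan([566,-205,190],0)"
```

```text
t: 10.22
ee_pos: [473.6, 325.3, 12.6]
orientation: [-0.0, 1.571, 0.0]
ft_force: [0.2, -0.0, 0.5]
width: 84.9
t: 10.85
ee_pos: [473.9, 325.4, 195.6]
orientation: [0.001, 1.569, 0.001]
ft_force: [0.2, -0.5, -0.3]
width: 85.1
t 10.9 pos [476.2 326.9 200.5] F [0.5 1.4 2.7] w 84.7 q [0.58 0.38 1.76 0.   0.99 0.58]
x [ 0.008  0.005 -1.   ] z jaw [1.    0.001 0.008]
shift cm [  0.85 -53.2    8.94]
 turn [-180.     0.5    0.7]
 turn [ 0.   0.4 -0.3]
 turn [-180.     0.5    0.7]
```

View pics/w8.png

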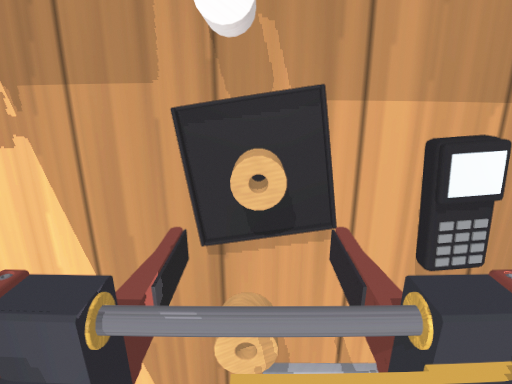

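The core stands upright at (258,180), in the middle of the tray. Next I close the fingers and go to the right (-y) of the roller, tip above the spindle pin.

```bash
python3 -m crank '[[[0,-3.2,0.7],[0,0,0],5],[[0,-5.5,1],[0,0,0],3],[[0,-5.5,1],[0,0,0],0],[[0,-5.5,1],[0,0,0],0],[[0,-5.5,1],[0,0,0],0]]'; python3 -m crank '[[[0,-5.5,1],[0,0,0],0],[[0,-5.5,1],[0,0,0],0],[[0,-5.5,1],[0,0,0],0],[[0,-5.5,1],[0,0,0],0],[[0,-5.5,0.5],[0,0,0],0]]'; python3 -m crank '[[[0,0,0],[0,0,0],0],[[0,0,0],[0,0,0],0]]';python3 -c "
from h import *
plan([567,-205,68],0)
save(get_image('wrist'),'w9.png')"
```

```text
t: 11.52
ee_pos: [520.9, 71.6, 193.3]
orientation: [-0.001, 1.57, 0.001]
ft_force: [0.0, 0.1, 0.5]
width: 38.7
t: 12.15
ee_pos: [566.2, -203.6, 193.2]
orientation: [-0.001, 1.57, 0.0]
ft_force: [0.3, 0.4, -1.0]
width: 0.6
t: 12.4
ee_pos: [565.5, -201.2, 192.7]
orientation: [0.001, 1.571, 0.0]
ft_force: [-0.1, -0.5, 0.1]
width: 0.4
t 12.4 pos [ 565.5 -201.2  192.7] F [-0.1 -0.5  0.1] w 0.4 q [-0.36  0.42  1.71  0.    1.01 -0.36]
x [-0.     0.001 -1.   ] z jaw [ 1. -0. -0.]
shift cm [12.47 -0.38  0.16]
 turn [180.  -0.   0.]
 turn [-0. -0. -0.]
 turn [180.  -0.   0.]
```

View pics/w9.png

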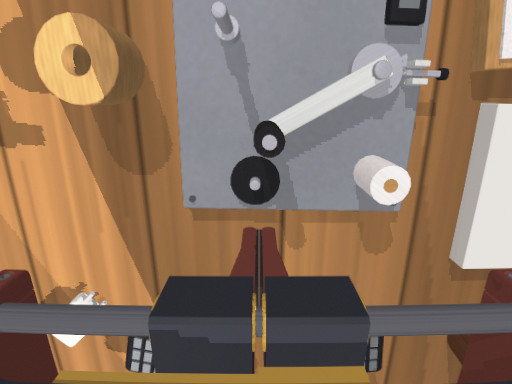

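The roller's top is at (269,141), the bare post at (220,10), and the closed fingers have free space below. Descending, then pushing in +y.

```bash
python3 -m crank '[[[4,-0.4,0.15],[0,0,0],0],[[4,0,0],[0,0,0],0],[[3,0,0],[0,0,0],0],[[1.5,0,0],[0,0,0],0],[[0,0,0],[0,0,0],0]]'; python3 -m crank '[[[0,1,0],[0,0,0],0],[[0,1,0],[0,0,0],0],[[0,0.5,0],[0,0,0],0],[[0,0.5,0],[0,0,0],0],[[0,0.5,0],[0,0,0],0]]'; python3 -c "
from h import *
plan([567,-78,68],0)
save(get_image('wrist'),'w10.png');save(get_image('scene'),'s10.png')
a=cv2.imread('pics/s10.png')[150:320,160:320];cv2.imwrite('pics/s10c.png',cv2.resize(a,None,fx=3.5,fy=3.5))"
```

```text
t: 13.08
ee_pos: [567.1, -204.5, 67.2]
orientation: [-0.001, 1.572, 0.002]
ft_force: [-0.0, 0.3, 0.3]
width: 0.2
t: 13.7
ee_pos: [566.3, -171.4, 67.9]
orientation: [-0.002, 1.573, 0.0]
ft_force: [-6.7, -8.0, 3.2]
width: 0.6
t 13.7 pos [ 566.3 -171.4   67.9] F [-6.7 -8.   3.2] w 0.6 q [-0.31  0.59  1.79 -0.    0.77 -0.31]
x [-0.002 -0.001 -1.   ] z jaw [ 1.     0.001 -0.002]
shift cm [-0.03  9.34  0.08]
 turn [-1.799e+02 -1.000e-01 -2.000e-01]
 turn [ 0.1 -0.1  0.1]
 turn [-1.799e+02 -1.000e-01 -2.000e-01]
```

View pics/w10.png

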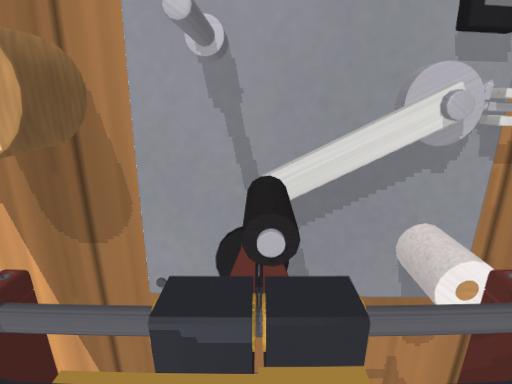

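View pics/s10c.png

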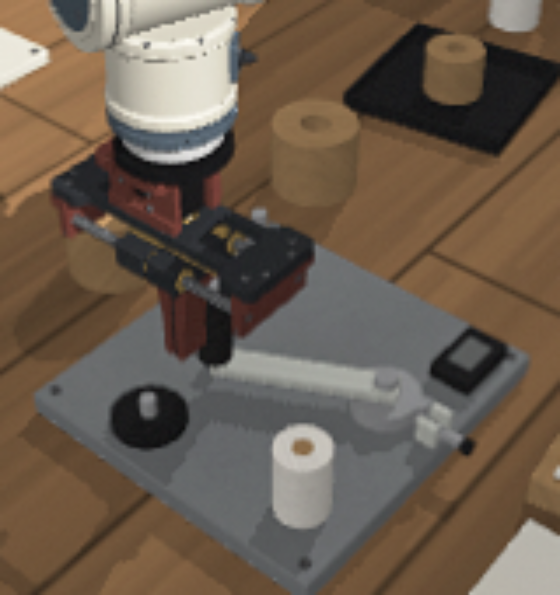

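Contact made: the roller's top (271,242) is against the fingertips, and the scene view shows the core in the tray. Pushing on in +y in small rows.

```bash
python3 -m crank '[[[0,0.6,-0.1],[0,0,0],0],[[0,0.6,-0.1],[0,0,0],0],[[0,0.6,-0.1],[0,0,0],0],[[0,0.6,-0.1],[0,0,0],0],[[0,0.6,-0.1],[0,0,0],0]]'; python3 -m crank '[[[0,0.6,0],[0,0,0],0],[[0,0.6,0],[0,0,0],0],[[0,0.6,0],[0,0,0],0],[[0,0.6,0],[0,0,0],0],[[0,0.4,0],[0,0,0],0]]'; python3 -c "
from h import *
plan([567,-78,68],0)
save(get_image('wrist'),'w11.png')"
```

```text
t: 14.42
ee_pos: [560.2, -141.7, 67.2]
orientation: [-0.002, 1.575, -0.0]
ft_force: [-6.1, -8.6, 0.6]
width: 0.3
t: 15.05
ee_pos: [559.5, -113.4, 67.0]
orientation: [-0.002, 1.576, 0.0]
ft_force: [-6.2, -7.6, 1.0]
width: 0.1
t 15.05 pos [ 559.5 -113.4   67. ] F [-6.2 -7.6  1. ] w 0.1 q [-0.22  0.57  1.83 -0.    0.74 -0.22]
x [-0.005 -0.001 -1.   ] z jaw [ 1.     0.001 -0.005]
shift cm [-0.11  3.54  0.75]
 turn [-1.799e+02 -1.000e-01 -5.000e-01]
 turn [ 0.1 -0.3  0. ]
 turn [-1.799e+02 -1.000e-01 -5.000e-01]
```

View pics/w11.png

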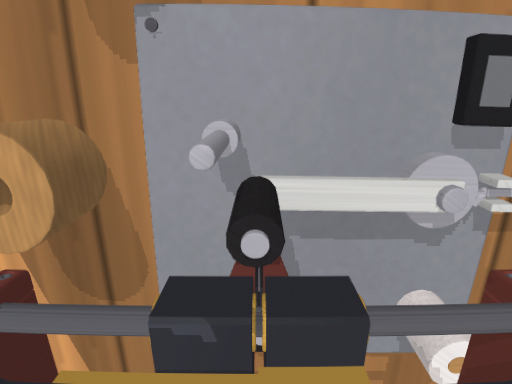

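The arm is now straight across the picture (about 0.5 rad) with the roller centred on the fingers at (256,243). Continuing past the click.

```bash
python3 -m crank '[[[0,0.6,0],[0,0,0],0],[[0,0.6,0],[0,0,0],0],[[0,0.6,0.1],[0,0,0],0],[[0,0.6,0.1],[0,0,0],0],[[0,0.5,0.1],[0,0,0],0]]'; python3 -m crank '[[[0,0.4,0.1],[0,0,0],0],[[0,0.3,0.1],[0,0,0],0],[[0,0,0],[0,0,0],0],[[0,0,0],[0,0,0],0]]'; python3 -c "
from h import *
plan([567,-78,68],0)
import pickle
for n in('wrist','scene','top'):
    im=get_image(n);save(im,n+'12.png');pickle.dump(im,open(n+'12.pkl','wb'))
a=cv2.imread('pics/scene12.png')[150:320,160:320];cv2.imwrite('pics/s12c.png',cv2.resize(a,None,fx=3.5,fy=3.5))
a=cv2.imread('pics/top12.png')[130:250,140:330];cv2.imwrite('pics/t12c.png',cv2.resize(a,None,fx=4,fy=4))"
```

```text
t: 15.72
ee_pos: [562.4, -84.4, 66.9]
orientation: [-0.002, 1.577, 0.0]
ft_force: [-6.9, -8.7, 1.7]
width: 0.3
t: 16.23
ee_pos: [564.4, -77.6, 66.9]
orientation: [-0.002, 1.577, 0.0]
ft_force: [-7.7, -7.1, 0.5]
width: 0.4
t 16.23 pos [564.4 -77.6  66.9] F [-7.7 -7.1  0.5] w 0.4 q [-0.16  0.57  1.84 -0.    0.74 -0.16]
x [-0.006 -0.001 -1.   ] z jaw [ 1.     0.001 -0.006]
shift cm [-0.11 -0.04  0.26]
 turn [-1.799e+02 -1.000e-01 -5.000e-01]
 turn [ 0.1 -0.3  0.1]
 turn [-1.799e+02 -1.000e-01 -5.000e-01]
```

View pics/wrist12.png

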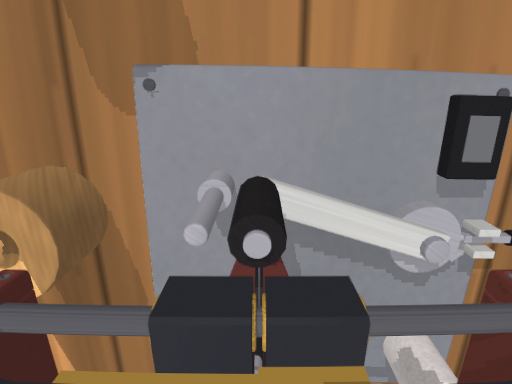

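View pics/s12c.png

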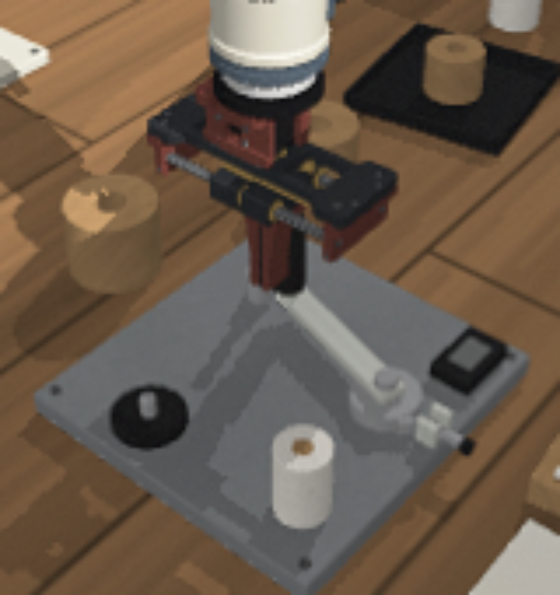

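View pics/t12c.png

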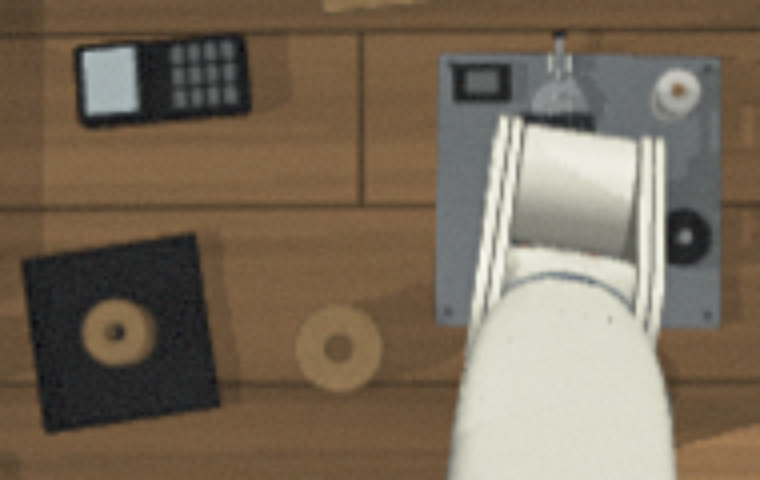

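```bash
python3 -m crank '[[[0,0,-0.2],[0,0,0],0],[[0,0,-0.2],[0,0,0],0],[[0,0,0],[0,0,0],0],[[0,0,0],[0,0,0],0]]'
python3 - <<'E'
from h import *
b=get_image("wrist");save(b,"w13.png")
a=cv2.imread("pics/w13.png")[150:300,180:500];cv2.imwrite("pics/w13c.png",cv2.resize(a,None,fx=2.4,fy=2.4))
h0=np.array([685.3,-90.3])
for uv in[(257.5,244)]:
    p=onz(b,uv,112)
    print(p.round(1));v=p[:2]-h0;an=np.degrees(np.arctan2(v[1],v[0]))%360
    print("len",np.linalg.norm(v),"theta",np.radians(209-an))
print(onz(b,(434,249),48),onz(b,(196,234),104))
E
```

```text
t: 16.88
ee_pos: [563.9, -78.3, 67.4]
orientation: [-0.002, 1.57, -0.001]
ft_force: [1.9, -9.0, -6.2]
width: 0.3
[563.4 -53.9 112. ]
len 127.16487179801005 theta 0.796225400412958
[682.9136125 -90.9700501  48.       ] [535.62096156 -53.06042435 104.        ]
```

View pics/w13c.png

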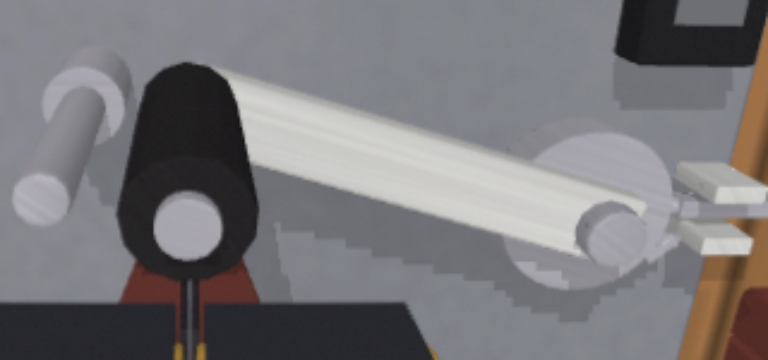

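The arm is at about 0.80 rad: roller at (563.4,-53.9), abreast of the post tip at (535.6,-53.1). The robot carries about 9 N. One more hold check, then I hand in.

```bash
python3 -m crank '[[[0,0,0],[0,0,0],0],[[0,0,0],[0,0,0],0],[[0,0,0],[0,0,0],0]]'
python3 - <<'E'
from h import *
import pickle
d=pickle.load(open("im0.pkl","rb"))
for n in("top","scene"):
    im=get_image(n);df=cv2.absdiff(im["pixels"],d[n]["pixels"]).max(2)
    save({"pixels":np.repeat(((df>40)*255).astype(np.uint8)[...,None],3,2)},"diff_%s.png"%n)
cv2.imwrite("pics/diff.png",cv2.resize(np.hstack([cv2.imread("pics/diff_top.png"),cv2.imread("pics/diff_scene.png")]),(800,300)))
E
```

```text
t: 17.3
ee_pos: [563.9, -78.3, 67.4]
orientation: [-0.002, 1.57, -0.001]
ft_force: [1.6, -8.8, -6.4]
width: 0.7
```

View pics/diff.png

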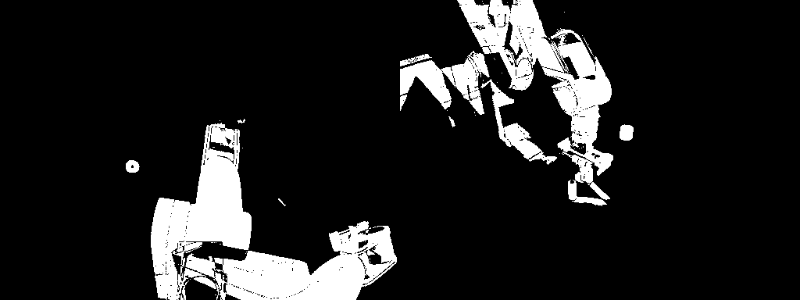

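The difference pictures show only the robot, its shadow, the tensioner arm and the core in the tray (132,166 left; 626,132 right). No bystander has moved, and the hold is steady.

```bash
python3 -c "
from workcell import *
print(close_job())"
```

```text
the job is handed in; nothing more can be done
None
```

I lifted the core straight up off its post, set it down upright in the middle of the tray and let go. The contact force was about 5 N before release. I then pushed the tensioner arm by its roller with closed fingers, and handed in at about 17 s while still holding it there.

**Last checks:**
- **Arm angle:** about 0.80 rad, past the 0.63 click and short of the 0.90 stop. The roller was at y -53.9 mm and the post tip at y -53.1 mm.
- **Push:** steady at about 9 N, close to the expected spring load, so the robot carries the spring and not the pawl. There was also about 6 N downward on the wrist, from friction.
- **Surroundings:** comparing before and after pictures, no bystander moved. The pawl looked in, but I judged that only by eye.

**Disagreements:** the first wrist-camera fit of the core was 3–5 mm off. The picture was taken while the arm was still moving, and the colour mask caught the core's side. I measured again before grasping. Lengths at the final pose disagreed by about 2 mm: I measured 127 mm from pivot to roller against the stated 125 mm.

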